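# Feel along the bread basket's rail for splinters

### The arm

A 6-joint arm with a two-finger parallel gripper is mounted at the origin on the work surface. World frame = base frame: x ahead of the robot, y to its left, z up, the work surface at z = 0. Lengths are in m, angles in rad, forces in N, time in s.
With the tool pointing down it reaches from about 0.35 to 0.775 m from the base axis. Payload 7.3 kg.
Tool frame: the origin (TCP) lies between the finger pads, 19 mm behind the fingertips; this is the grasp point; z points along the fingers, y is the line along which they close (so a half turn about z gives the same grasp; the last joint's range is limited). The gripper opens to 92 mm and grips with 3 to 60 N. Pads are 19 mm wide; open, the fingers measure 130 mm over their backs; the gripper's body (75 mm by 190 mm) begins 47 mm behind the grasp point.
Start: joints at [-1.312, 0.342, 1.524, -0, 1.275, -0.146], TCP at [0.207, -0.483, 0.246] pointing down, gripper open.
Joint ranges: [-2.53, 2.53], [-0.77, 2.02], [0.04, 2.7], [-1, 4.14], [0.28, 2.66], [-3.11, 3.11]. Speed limits (rad/s): [2.57, 2.57, 3.14, 3.14, 3.14, 3.14].

### API

Orientations are given as [roll, pitch, yaw] about the fixed x, y, z axes, in that order (R = Rz(yaw) Ry(pitch) Rx(roll)).
In Python, from cell import observe, read_camera, calibration, hand_in gives the robot as it stands.
- The arm moves only by the tool send_rows, never from a script. Its argument "targets" is a list of rows, each a list of 5 numbers: the opening, from 0 (shut) to 1 (fully open), then the shift along the world's x, y, z in m, then the turn about the world's z in rad. A call has 1 to 5 rows; each row shifts and turns the commanded pose from where the row before left it; what a row does not reach is not made up. A row lasts 1/10 s, in which the tool goes at most 50 mm and 8.59 degrees, less where a joint would pass 70% of its speed; a pose out of reach is approached as far as the arm can. A call is refused whole if a number of a shift passes 0.05 or a number of a turn 0.15, either way. A call with a gripper value outside its range is refused whole. The fingers move at their own pace and stop on an object; "grip_force" is the grip in N (left out, the last holds). Time passes only in rows, so rows that do not move let the fingers close. It gives the time, the measured TCP pose, the force, the opening and the grip force at its end, in the units of the state.
- observe(): the state, without advancing time (a new reading comes with each control period).
- read_camera(name): name is "scene" or "top" or "wrist"; returns (picture, depth): 384x512x3 uint8, red, green, blue; 384x512 float32, m along the optical axis (not along the pixel's ray), 0 where there is no reading.
- calibration(name): a dict with "intrinsics" (3x3 intrinsics, pixels), "k1" (the pictures are not rectified: a ray, as slopes to the right and down, at radius r is drawn at 1 + k1 r^2 times it, then the intrinsics apply), "world_to_cam" (4x4, takes a point from world to camera coordinates); the wrist camera has in their place "hand_eye" (4x4, takes a point from camera to tool coordinates, whose origin is the TCP and whose axes are the flange's). Camera axes: x right, y up, looking along -z (the intrinsics and any distortion apply to the point x, -y, -z); pixel columns grow to the right and rows downward; lengths in m; the calibration is good to about 2 mm. A picture is of the moment at which its call begins: read the wrist's pose just before it. calibration takes no time and is no camera call.
- hand_in(): hands the job in; it is judged then, once.
The state is a dict: "time": time; "qpos": joint angles; "qvel": joint speeds; "joint_efforts": joint torques, N m; "tool_pos": TCP position; "tool_rot": TCP orientation; "contact_force": force on the tool from outside, world axes, zero at the start; "torque": the same for the moment, N m; "opening": finger opening in m; "grip_force": force on a finger pad.
Only numpy, scipy, OpenCV 4.12 (cv2) and the standard library are available. Lean on these libraries where they do the work, as an engineer would, in place of code of your own. Each camera call takes 0.05 s, during which the arm holds its last target. There are 200 camera calls.

### The job

Check the wooden front rail of the bread basket for splinters by touch: lay your fingertips gently on top of the rail at its left end (the robot's left) and run them along it, in one unbroken stroke without lifting off, as far as the dark split in the wood. Stop there and finish with the fingertips still resting lightly on the split, so that a colleague can mark the place. Grasp nothing, and leave the loaves and the jar where they are.

Things in the scene. Friction and masses are not known exactly. Their poses are not given: they have to be found in the camera images.
- basket: Straw-coloured wicker bread basket, fixed on the counter, 280 mm deep (x), 390 mm wide (y), 110 mm high at its front rail, 170 mm at the back. Origin on the counter under its middle; x points from the front rail to the back, y to its left end, z up. It carries the rail, whose centre line lies at x = -130 mm.
- rail: Front rail: straight level honey-brown wooden bar, 24 mm wide (x), 440 mm long (y), 40 mm tall. Origin: middle of its top face, 110 mm above the counter; axes as the basket's. Lashed to springy wicker, it sinks level wherever pressed: 0.3 N to start, then 1.5 N per mm, to a hard stop 8 mm down (about 12 N), and springs back. Over 18 N is too hard.
- rail_left (a point): Point on the centre line of the rail's top face, unpressed, 15 mm in from its left end: where the stroke begins. Axes as the basket's. Does not sink with the rail.
- rail_right (a point): The same point 15 mm in from the rail's right end. The stroke does not go that far.
- split: Dark brown split in the rail's top face, about 34 mm long along the rail and 10 mm wide, on a round pale patch of bare wood, 23 mm across, lifted into a smooth bump 1 mm proud. Origin: its middle, on the rail's centre line, level with the top face (sinks with the rail); axes as the basket's. It lies between the rail's middle and 50 mm from its right end.
- loaf_a: Crusty oval loaf, 185 mm long, 68 mm wide, 60 mm tall, loose on the basket's floor (36 mm above the counter) behind the rail, its long axis (x) from front to back or nearly so. Origin at the centre of its underside. Leave alone.
- loaf_b: Crusty oval loaf, 170 mm long, 72 mm wide, 63 mm tall, like the other. Origin at the centre of its underside. Leave alone.
- boule: Round loaf, 106 mm across, 78 mm tall, floured cross on top, loose on the basket's floor. Origin at the centre of its underside. Leave alone.
- jar: Jam jar, dark red with a red cap, 64 mm across, 90 mm tall, on the counter beside the basket's right end. Origin at the centre of its underside. Leave alone.

How it is judged:
By the outcome, as a careful person would: the job done as asked, in the order asked, and still so for the second after the job is handed in, while the arm keeps its last pose, push and grip.
It also fails if it takes over 45 s, if anything falls off the work surface, if the arm or the gripper's body presses on something with over 40 N, if the wrist force passes 120 N, or if a joint passes its speed limit or range.

## Working session

There is one attempt and no reset: what is moved stays moved. The work goes in short steps, Python scripts to look and compute and a tool call to move; the robot and the scene stay as the last step left them, time stands still between calls to the robot, and variables do not carry over. Pictures are saved under pics/ and viewed, at most 10 in all, crops included, and the job is handed in when it is done.

Besides the shell and the picture viewer there is one more tool, called as name([rows], argument=value, ...), one row to a line, values as JSON. send_rows: Moves the arm, as the interface text tells. Its arguments: {"type":"object","properties":{"targets":{"type":"array","items":{"type":"array","items":{"type":"number"}}},"grip_force":{"type":"number"}},"required":["targets"]}

```bash
mkdir -p pics; ls; python3 - <<'E'
from cell import *
import cv2
s=observe();print(s)
for n in("scene","top"):
    p,d=read_camera(n);cv2.imwrite(f"pics/{n}0.png",p[:,:,::-1]);import numpy as np;np.save(f"{n}0.npy",d)
    c=calibration(n);print(n,c)
print(calibration("wrist"))
E
```

```text
pics
{'time': 0.0, 'qpos': array([-1.31195274e+00,  3.42708409e-01,  1.52504248e+00,  2.85267057e-06,
        1.27540252e+00, -1.45943533e-01]), 'qvel': array([ 8.72103065e-05,  1.11629354e-04, -7.66789086e-04, -1.95758642e-03,
       -7.04179151e-04, -6.90812917e-04]), 'joint_efforts': array([-2.71309573e-04, -4.31241453e+01, -2.44221890e+01,  7.17856502e-02,
        5.59134583e-02, -1.18018629e-04]), 'tool_pos': array([ 0.20670428, -0.48216938,  0.24484349]), 'tool_rot': array([-3.14004889e+00, -2.29672270e-04,  4.04786114e-01]), 'contact_force': array([ 0.35272165, -0.00273758, -0.41770257]), 'torque': array([ 6.35380387e-06,  3.83431218e-02, -2.06018593e-02]), 'grip_force': 0.0, 'opening': 0.09179808573870395}
scene {'intrinsics': array([[360.47381008,   0.        , 254.80463419],
       [  0.        , 360.47381008, 195.42307373],
       [  0.        ,   0.        ,   1.        ]]), 'k1': -0.0952388631065304, 'world_to_cam': array([[ 0.44202214,  0.89674353,  0.0216212 , -0.23423187],
       [-0.52893271,  0.24110227,  0.8136952 ,  0.26287115],
       [ 0.72446299, -0.37110745,  
[... 403 characters left out ...]
.17570335, -0.62151992],
       [-0.17500573,  0.02830887,  0.98416035, -0.7945059 ],
       [ 0.        ,  0.        ,  0.        ,  1.        ]])}
{'intrinsics': array([[319.21837506,   0.        , 255.48363883],
       [  0.        , 319.21837506, 196.41210516],
       [  0.        ,   0.        ,   1.        ]]), 'k1': -0.06819812855592383, 'hand_eye': array([[-3.59666936e-04,  9.52484041e-01,  3.04588285e-01,
         8.25886246e-02],
       [ 9.99999889e-01,  2.49646125e-04,  4.00156382e-04,
         1.08646793e-03],
       [ 3.05103283e-04,  3.04588395e-01, -9.52484024e-01,
        -1.40002916e-01],
       [ 0.00000000e+00,  0.00000000e+00,  0.00000000e+00,
         1.00000000e+00]])}
```

View pics/top0.png

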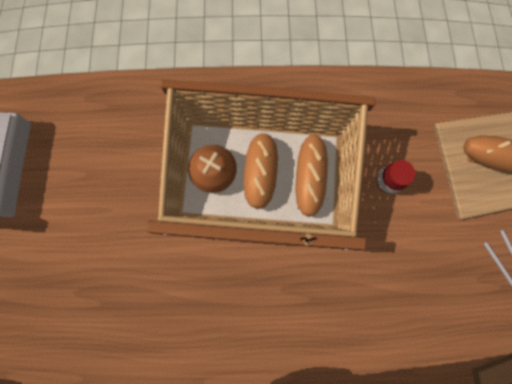

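View pics/scene0.png

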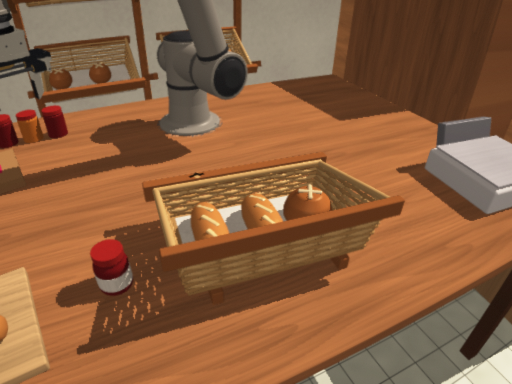

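The top view shows the front rail from about (150,227) to (364,242), with the split near (308,239). In the scene view the rail runs from (146,188) to (326,160), with the split near (197,175). Next I'll enlarge both.

```bash
cat >h.py <<'E'
import numpy as np,cv2
from cell import *
def ray(c,uv,W):
    K=c["intrinsics"];p=(np.array(uv,float)-K[:2,2])/K[0,0]
    q=p.copy()
    for _ in range(20): q=p/(1+c["k1"]*(q@q))
    d=np.array([q[0],-q[1],-1.]);  # camera coords, per unit depth
    return W[:3,3],W[:3,:3]@d
def fixed(n):
    c=calibration(n);return c,np.linalg.inv(c["world_to_cam"])
def plane(c,W,uv,z):
    o,d=ray(c,uv,W);return o+d*(z-o[2])/d[2]
def two(a,b):
    (o1,d1),(o2,d2)=a,b
    t=np.linalg.lstsq(np.c_[d1,-d2],o2-o1,rcond=None)[0]
    p,q=o1+d1*t[0],o2+d2*t[1];return (p+q)/2,np.linalg.norm(p-q)
E
python3 - <<'E'
from h import *
a=cv2.imread("pics/top0.png")[215:255,140:380];b=cv2.imread("pics/scene0.png")[150:205,135:335]
a=cv2.resize(a,(800,133),interpolation=2);b=cv2.resize(b,(800,220),interpolation=2)
cv2.imwrite("pics/crop.png",np.vstack([a,b]))
d=np.load("top0.npy");c,W=fixed("top")
for uv in [(150,227),(308,239),(364,242),(250,233)]:
    o,r=ray(c,uv,W);D=d[uv[1],uv[0]];print(uv,D,(o+r*D).round(4),plane(c,W,uv,.11).round(4))
s,V=fixed("scene")
for u,v in [((308,239),(197,175)),((150,222),(325,159)),((364,237),(146,186))]:
    print(two(ray(c,u,W),ray(s,v,V)))
print(W[:3,3])
E
```

```text
(150, 227) 0.7769419 [0.5492 0.172  0.1106] [0.5492 0.1721 0.11  ]
(308, 239) 0.77713764 [ 0.5172 -0.1418  0.1137] [ 0.5174 -0.1424  0.11  ]
(364, 242) 0.781281 [ 0.5075 -0.2555  0.111 ] [ 0.5075 -0.2558  0.11  ]
(250, 233) 0.78036106 [ 0.5327 -0.0273  0.1099] [ 0.5327 -0.0273  0.11  ]
(array([ 0.5179513 , -0.14062528,  0.1107025 ]), np.float64(0.0034411542624247617))
(array([0.56056915, 0.17505474, 0.0996977 ]), np.float64(0.0005298401979260249))
(array([ 0.51792425, -0.25336629,  0.113318  ]), np.float64(0.0043161978743400725))
[ 0.47177006 -0.02200122  0.89181726]
```

View pics/crop.png

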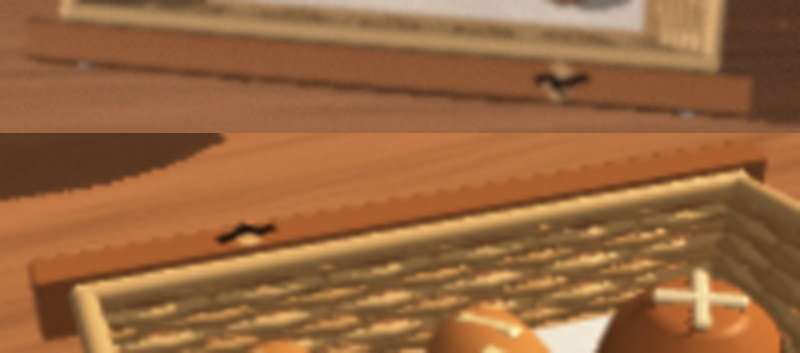

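```bash
python3 - <<'E'
from h import *
c,W=fixed("top");s,V=fixed("scene")
P=lambda x,y:(140+(x+.5)*240/800-.5,215+(y+.5)*40/133-.5)
Q=lambda x,y:(135+(x+.5)*.25-.5,150+(y-133+.5)*.25-.5)
L=[plane(c,W,P(28,y),.11) for y in(18,58)];R=[plane(c,W,P(751,y),.11) for y in(75,111)]
for p in L+R:print(p.round(4))
l,r=sum(L)/2,sum(R)/2;print(l,r,np.linalg.norm(l-r),np.arctan2(*(l-r)[:2]))
b=P(560,80);print("split",plane(c,W,b,.11),two(ray(c,b,W),ray(s,Q(246,234),V)))
for a,q in(((28,18),(768,159)),((751,111),(30,264))):print(two(ray(c,P(*a),W),ray(s,Q(*q),V)))
d=np.load("top0.npy")
for v in range(208,240,2):
    o,r=ray(c,(250,v),W);print(v,(o+r*d[v,250]).round(3),end=";")
E
```

```text
[0.5633 0.1763 0.11  ]
[0.5391 0.176  0.11  ]
[ 0.5171 -0.2585  0.11  ]
[ 0.4954 -0.257   0.11  ]
[0.55119138 0.17611574 0.11      ] [ 0.50620907 -0.25772765  0.11      ] 0.4361691216756727 0.10331413004576949
split [ 0.51799898 -0.14168898  0.11      ] (array([ 0.51804901, -0.14119343,  0.11111997]), np.float64(0.0006834277222106281))
(array([0.563426  , 0.17662255, 0.10894855]), np.float64(0.00017397866057644235))
(array([ 0.49561447, -0.25618747,  0.10956884]), np.float64(0.0018585401922791992))
208 [ 0.593 -0.029  0.039];210 [ 0.588 -0.029  0.039];212 [ 0.584 -0.029  0.039];214 [ 0.58  -0.029  0.039];216 [ 0.575 -0.029  0.037];218 [ 0.571 -0.029  0.037];220 [ 0.567 -0.029  0.035];222 [ 0.56  -0.028  0.063];224 [ 0.551 -0.028  0.111];226 [ 0.547 -0.028  0.107];228 [ 0.553 -0.028  0.   ];230 [ 0.538 -0.027  0.112];232 [ 0.534 -0.027  0.112];234 [ 0.531 -0.027  0.111];236 [ 0.527 -0.027  0.113];238 [ 0.523 -0.027  0.112];
```

send_rows([
  [0, 0.03, 0.035, 0.005, -0.1],
  [0, 0.03, 0.035, 0.005, -0.1],
  [0, 0.03, 0.035, 0, -0.1],
  [0, 0.03, 0.035, 0, -0.1],
  [0, 0.03, 0.035, 0, -0.1],
], grip_force=3)

```text
time: 0.6
tool_pos: [0.3575, -0.3059, 0.2553]
tool_rot: [-3.141, 0.0, -0.1]
contact_force: [0.5, -1.2, -0.3]
opening: 0.0562
grip_force: 0.0
```

Both views agree: the rail measures 436 mm (440 expected), stands at z≈0.11, and the split is at (0.518, -0.1415). I'll hover over the split and check with the wrist camera.

send_rows([
  [0, 0.04, 0.041, 0, 0],
  [0, 0.04, 0.041, 0, 0],
  [0, 0.04, 0.041, -0.01, 0],
  [0, 0.04, 0.041, -0.015, 0],
  [0, 0, 0, 0, 0],
])

```text
time: 1.1
tool_pos: [0.4969, -0.1614, 0.2322]
tool_rot: [-3.139, 0.002, -0.089]
contact_force: [-0.1, -1.7, -0.0]
opening: 0.0164
grip_force: 0.0
```

```bash
python3 - <<'E'
from h import *
s=observe();p,d=read_camera("wrist");cv2.imwrite("pics/w1.png",p[:,:,::-1]);np.savez("w1.npz",p=s["tool_pos"],r=s["tool_rot"],d=d)
print(s["tool_pos"],s["tool_rot"],s["contact_force"])
E
```

```text
[ 0.49688357 -0.16140992  0.23220677] [-3.13895528e+00  2.23171291e-03 -8.92409115e-02] [-0.08005087 -1.71094447 -0.02738755]
```

View pics/w1.png

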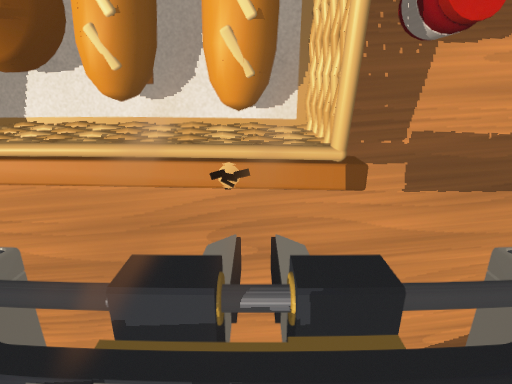

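The wrist view shows the split on its pale patch at (229,176), the rail's right end at x≈366 and its top face between rows 160 and 187.

```bash
cat >>h.py <<'E'
from scipy.spatial.transform import Rotation as Ro
def wrist(pos,rot):
    c=calibration("wrist");T=np.eye(4);T[:3,:3]=Ro.from_euler("xyz",rot).as_matrix();T[:3,3]=pos
    return c,T@c["hand_eye"]
E
python3 - <<'E'
from h import *
for k in (1,2):
    if k==2:
        s=observe();p,d=read_camera("wrist");cv2.imwrite("pics/w2.png",p[:,:,::-1]);pos,rot=s["tool_pos"],s["tool_rot"];print(pos,rot)
    else: z=np.load("w1.npz");pos,rot,d=z["p"],z["r"],z["d"];p=cv2.imread("pics/w1.png")[:,:,::-1]
    c,W=wrist(pos,rot)
    hsv=cv2.cvtColor(np.ascontiguousarray(p),cv2.COLOR_RGB2HSV)
    m=(hsv[:,:,2]<70)[155:200,190:270];n,l,st,ce=cv2.connectedComponentsWithStats(m.astype(np.uint8))
    ys,xs=np.nonzero(m);uv=((xs.min()+xs.max())/2+190,ys.mean()+155);print(uv,st[1:])
    o,r=ray(c,uv,W);D=d[int(uv[1]),int(uv[0])];print("split",plane(c,W,uv,.111),o+r*D)
    t,T=fixed("top");print(two((o,r),ray(t,(307.55,238.7),T)))
    for u in((100,172),(300,174),(300,161),(300,187)):print(u,plane(c,W,u,.11).round(4),d[u[1],u[0]],(ray(c,u,W)[0]+ray(c,u,W)[1]*d[u[1],u[0]]).round(4))
E
```

```text
(np.float64(226.5), np.float64(175.9291338582677)) [[ 20  15  34  17 252]
 [ 35  33   2   1   2]]
split [ 0.51634645 -0.13931689  0.111     ] [ 0.51653522 -0.13940904  0.11177564]
(array([ 0.51773366, -0.14021764,  0.11728874]), np.float64(0.0004190468637454283))
(100, 172) [ 0.5295 -0.0312  0.11  ] 0.2678023 [ 0.5297 -0.0318  0.1111]
(300, 174) [ 0.5123 -0.2012  0.11  ] 0.26746202 [ 0.5127 -0.201   0.1116]
(300, 161) [ 0.5234 -0.2018  0.11  ] 0.271365 [ 0.5222 -0.2024  0.1044]
(300, 187) [ 0.5009 -0.2007  0.11  ] 0.2711584 [ 0.5013 -0.2005  0.1114]
[ 0.49557561 -0.16353164  0.23286635] [-3.14048188e+00  2.56055587e-03 -9.02568865e-02]
(np.float64(224.5), np.float64(174.21771217712177)) [[ 17  13  36  17 269]
 [ 32  32   2   1   2]]
split [ 0.5164873  -0.14005992  0.111     ] [ 0.51686874 -0.14025797  0.11260618]
(array([ 0.51765715, -0.1406275 ,  0.11581814]), np.float64(7.35688913804545e-05))
(100, 172) [ 0.5282 -0.0333  0.11  ] 0.26782334 [ 0.5285 -0.0341  0.1116]
(300, 174) [ 0.5107 -0.2036  0.11  ] 0.26896194 [ 0.5109 -0.2035  0.1108]
(300, 161) [ 0.5219 -0.2042  0.11  ] 0.26787847 [ 0.5215 -0.2043  0.1085]
(300, 187) [ 0.4992 -0.2031  0.11  ] 0.27315307 [ 0.4993 -0.203   0.1102]
```

send_rows([
  [0, 0.006, 0.036, 0, -0.013],
  [0, 0.006, 0.036, 0, 0],
  [0, 0.006, 0.036, 0, 0],
  [0, 0.006, 0.036, 0, 0],
  [0, 0.006, 0.036, 0, 0],
])

```text
time: 1.7
tool_pos: [0.5245, 0.0135, 0.2348]
tool_rot: [3.141, -0.001, -0.111]
contact_force: [0.7, -0.7, -0.0]
opening: 0.0006
grip_force: 0.0
```

send_rows([
  [0, 0.006, 0.036, 0, 0],
  [0, 0.006, 0.036, 0, 0],
  [0, 0.006, 0.036, 0, 0],
  [0, 0.005, 0.036, 0, 0],
  [0, 0, 0, 0, 0],
])

```text
time: 2.2
tool_pos: [0.548, 0.1598, 0.2345]
tool_rot: [-3.141, -0.001, -0.106]
contact_force: [0.4, -0.7, -0.7]
opening: 0.0005
grip_force: 0.0
```

send_rows([
  [0, 0, 0, -0.02, 0],
  [0, 0, 0, -0.02, 0],
  [0, 0, 0, -0.02, 0],
  [0, 0, 0, 0, 0],
  [0, 0, 0, 0, 0],
])

```text
time: 2.7
tool_pos: [0.5481, 0.1563, 0.1748]
tool_rot: [3.141, -0.0, -0.11]
contact_force: [0.1, -0.1, 0.6]
opening: 0.0002
grip_force: 0.0
```

```bash
python3 - <<'E'
from h import *
s=observe();p,d=read_camera("wrist");cv2.imwrite("pics/w3.png",p[:,:,::-1]);np.savez("w3.npz",p=s["tool_pos"],r=s["tool_rot"],d=d)
print(s["tool_pos"],s["tool_rot"],s["contact_force"])
E
```

```text
[0.54805546 0.15633617 0.17484017] [ 3.14118236e+00 -1.09598935e-05 -1.10044156e-01] [ 0.11294708 -0.10434383  0.56169787]
```

View pics/w3.png

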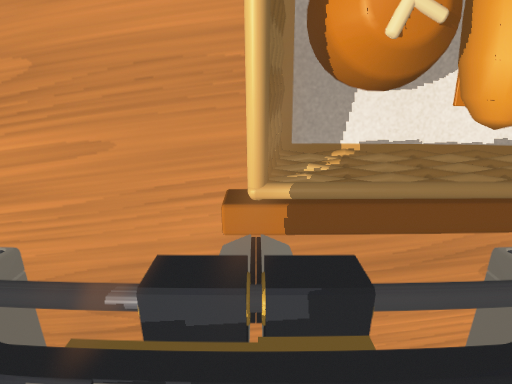

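The rail's left end is at column ≈222 and its top face covers rows ≈190–235. The closed fingertips sit just in front of it in the picture, still above it.

```bash
python3 - <<'E'
from h import *
z=np.load("w3.npz");c,W=wrist(z["p"],z["r"]);d=z["d"]
for u in((223,213),(230,191),(230,234),(350,197),(350,231),(470,215),(230,213),(300,215)):
    o,r=ray(c,u,W);print(u,plane(c,W,u,.11).round(4),(o+r*d[u[1],u[0]]).round(4))
print([ (v,tuple((lambda o_r:(o_r[0]+o_r[1]*d[v,300]).round(4))(ray(c,(300,v),W)))) for v in range(186,240,6)])
E
```

```text
(223, 213) [0.556  0.1768 0.11  ] [0.5564 0.1767 0.111 ]
(230, 191) [0.5711 0.1699 0.11  ] [0.5627 0.1733 0.0809]
(230, 234) [0.5399 0.1742 0.11  ] [0.5404 0.174  0.111 ]
(350, 197) [0.558  0.0897 0.11  ] [0.5567 0.0887 0.1064]
(350, 231) [0.5328 0.0901 0.11  ] [0.5329 0.0902 0.1103]
(470, 215) [0.5349 0.0034 0.11  ] [0.6306 0.1462 0.3148]
(230, 213) [0.5555 0.172  0.11  ] [0.5558 0.1719 0.1109]
(300, 215) [0.5487 0.1244 0.11  ] [0.5491 0.1245 0.1109]
[(186, (np.float64(0.5681), np.float64(0.1225), np.float64(0.1056))), (192, (np.float64(0.5644), np.float64(0.123), np.float64(0.1074))), (198, (np.float64(0.56), np.float64(0.1233), np.float64(0.107))), (204, (np.float64(0.5568), np.float64(0.1239), np.float64(0.1101))), (210, (np.float64(0.5524), np.float64(0.1242), np.float64(0.1099))), (216, (np.float64(0.5479), np.float64(0.1244), np.float64(0.1098))), (222, (np.float64(0.544), np.float64(0.1249), np.float64(0.111))), (228, (np.float64(0.5396), np.float64(0.1252), np.float64(0.1113))), (234, (np.float64(0.5344), np.float64(0.1253), np.float64(0.1097)))]
```

send_rows([
  [0, 0.0015, 0.005, -0.02, 0.005],
  [0, 0, 0, -0.018, 0],
  [0, 0, 0, -0.004, 0],
  [0, 0, 0, 0, 0],
  [0, 0, 0, 0, 0],
])

```text
time: 3.25
tool_pos: [0.5501, 0.1628, 0.1337]
tool_rot: [-3.141, -0.002, -0.103]
contact_force: [-0.5, 0.4, 0.4]
opening: 0.0006
grip_force: 0.0
```

```bash
python3 - <<'E'
from h import *
s=observe();print(s["tool_pos"],s["tool_rot"],s["contact_force"])
E
```

```text
[0.55008132 0.16277081 0.13365157] [-3.14117147e+00 -2.13779966e-03 -1.03435414e-01] [-0.45606545  0.35506278  0.3971575 ]
```

send_rows([
  [0, 0, -0.001, -0.002, 0],
  [0, 0, 0, -0.001, 0],
  [0, 0, 0, -0.001, 0],
  [0, 0, 0, 0, 0],
  [0, 0, 0, 0, 0],
])

```text
time: 3.75
tool_pos: [0.5495, 0.1618, 0.1285]
tool_rot: [3.141, -0.001, -0.103]
contact_force: [-0.0, 0.0, 2.1]
opening: 0.0005
grip_force: 0.7
```

send_rows([
  [0, 0, 0, -0.001, 0],
  [0, 0, 0, 0, 0],
  [0, 0, 0, 0, 0],
])

```text
time: 4.05
tool_pos: [0.5495, 0.1618, 0.1275]
tool_rot: [3.142, -0.001, -0.103]
contact_force: [-0.1, -0.8, 2.6]
opening: 0.0003
grip_force: 1.4
```

send_rows([
  [0, 0, 0, -0.0007, 0],
  [0, -0.0005, -0.005, 0, 0],
  [0, -0.001, -0.009, 0, 0],
  [0, -0.001, -0.01, 0, 0],
  [0, -0.001, -0.01, 0, 0],
])

```text
time: 4.55
tool_pos: [0.5457, 0.1271, 0.1267]
tool_rot: [-3.141, -0.0, -0.103]
contact_force: [0.3, 3.2, 3.9]
opening: 0.0006
grip_force: 2.0
```

send_rows([
  [0, -0.001, -0.01, 0, 0],
  [0, -0.001, -0.01, 0, 0],
  [0, -0.001, -0.01, 0, 0],
  [0, -0.001, -0.01, 0, 0],
  [0, -0.0015, -0.01, 0, 0],
])

```text
time: 5.05
tool_pos: [0.5403, 0.077, 0.1266]
tool_rot: [3.142, -0.0, -0.103]
contact_force: [0.4, 4.0, 3.3]
opening: 0.0003
grip_force: 2.1
```

send_rows([
  [0, -0.001, -0.01, 0, 0],
  [0, -0.001, -0.01, 0, 0],
  [0, -0.001, -0.01, 0, 0],
  [0, -0.001, -0.01, 0, 0],
  [0, -0.001, -0.01, 0, 0],
])

```text
time: 5.55
tool_pos: [0.5352, 0.0271, 0.1266]
tool_rot: [3.142, 0.0, -0.103]
contact_force: [1.5, 2.6, 4.5]
opening: 0.0005
grip_force: 2.1
```

send_rows([
  [0, -0.001, -0.01, 0, 0],
  [0, -0.001, -0.01, 0, 0],
  [0, -0.001, -0.01, 0, 0],
  [0, -0.001, -0.01, 0, 0],
  [0, -0.0015, -0.01, 0, 0],
])

```text
time: 6.05
tool_pos: [0.5297, -0.023, 0.1266]
tool_rot: [3.142, -0.0, -0.103]
contact_force: [1.7, 2.8, 5.0]
opening: 0.0006
grip_force: 2.1
```

send_rows([
  [0, -0.001, -0.01, 0, 0],
  [0, -0.001, -0.01, 0, 0],
  [0, -0.001, -0.01, 0, 0],
  [0, -0.001, -0.01, 0, 0],
  [0, -0.001, -0.01, 0, 0],
])

```text
time: 6.55
tool_pos: [0.5246, -0.073, 0.1265]
tool_rot: [3.142, 0.0, -0.103]
contact_force: [-0.3, 3.5, 4.0]
opening: 0.0004
grip_force: 2.1
```

```bash
python3 - <<'E'
from h import *
s=observe();p,d=read_camera("wrist");cv2.imwrite("pics/w4.png",p[:,:,::-1]);np.savez("w4.npz",p=s["tool_pos"],r=s["tool_rot"],d=d)
print(s["tool_pos"],s["tool_rot"],s["contact_force"])
E
```

```text
[ 0.52463459 -0.07295543  0.12654439] [ 3.14150741e+00  1.78309021e-04 -1.03181395e-01] [-0.25504821  3.54548461  3.99596803]
```

View pics/w4.png

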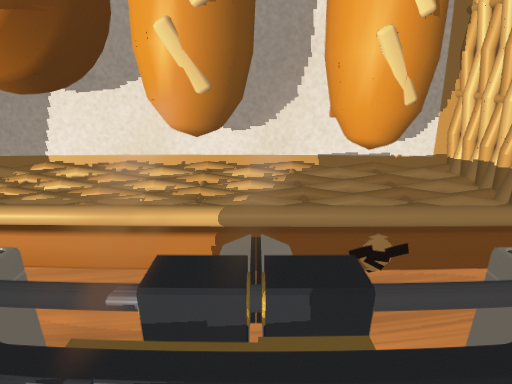

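The split runs from (348,257) to (409,247), with its centre near (378,251); the fingertips are on the rail.

```bash
python3 - <<'E'
from h import *
z=np.load("w4.npz");c,W=wrist(z["p"],z["r"])
for u in((378.5,251),(348,258),(409,247),(440,227),(440,268)):print(u,plane(c,W,u,.1085).round(4))
E
```

```text
(378.5, 251) [ 0.5181 -0.1422  0.1085]
(348, 258) [ 0.5156 -0.1251  0.1085]
(409, 247) [ 0.5186 -0.1595  0.1085]
(440, 227) [ 0.5289 -0.1765  0.1085]
(440, 268) [ 0.5028 -0.1788  0.1085]
```

send_rows([
  [0, -0.001, -0.01, 0, 0],
  [0, -0.001, -0.01, 0, 0],
  [0, -0.001, -0.01, 0, 0],
  [0, -0.001, -0.01, 0, 0],
  [0, -0.001, -0.01, 0, 0],
])

```text
time: 7.1
tool_pos: [0.5196, -0.1229, 0.1266]
tool_rot: [3.142, 0.0, -0.103]
contact_force: [0.8, 3.5, 4.6]
opening: 0.0007
grip_force: 2.1
```

send_rows([
  [0, -0.001, -0.008, 0, 0],
  [0, -0.0005, -0.006, 0, 0],
  [0, -0.0005, -0.0045, 0, 0],
  [0, 0, 0, 0, 0],
  [0, 0, 0, 0, 0],
])

```text
time: 7.6
tool_pos: [0.5177, -0.1414, 0.1267]
tool_rot: [3.14, -0.0, -0.103]
contact_force: [-1.4, -1.1, 4.1]
opening: 0.0007
grip_force: 2.4
```

```bash
python3 - <<'E'
from h import *
s=observe();p,d=read_camera("top");p=cv2.resize(p[180:280,200:400],(800,400),interpolation=2);cv2.imwrite("pics/t5.png",p[:,:,::-1])
print(s["tool_pos"],s["tool_rot"],s["contact_force"],s["qvel"].round(4))
E
```

```text
[ 0.51774594 -0.14140992  0.12668049] [ 3.13997417e+00 -1.40659240e-04 -1.02990012e-01] [-1.37146157 -1.08046234  4.05843304] [ 0.0017 -0.0012 -0.0026 -0.0023 -0.001  -0.0004]
```

View pics/t5.png

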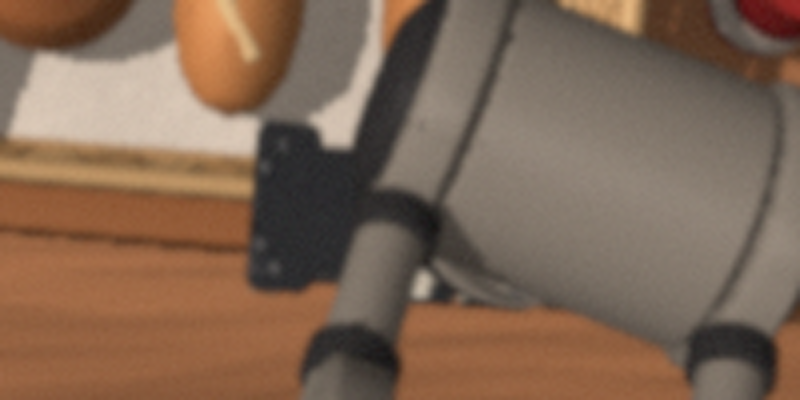

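The arm hides the split in the top view. The measured pose is on the split, the fingertips press with about 4 N, and the arm is still, so I'm handing in.

```bash
python3 -c "
from cell import *
print(hand_in())"
```

```text
the job is handed in; nothing more can be done
None
```

I ran the closed fingertips along the rail from its left end in one stroke without lifting off, and they now rest on the split at about 4 N; the job is handed in at about 7.7 s of robot time, and the verdict was not shown.

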